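# Half-open the air valve and hold the cam lever at the top of its lift

## Task

Purge the handpiece: first turn the T-handle of the air valve to half open (45 degrees), with the cam lever still down. Then swing the purging stand's cam lever up until it stands straight up, at the highest point of its lift, and keep hold of it there: the lever springs back, so finish while still holding it up with the gripper. Leave the valve half open and the other things on the worktop where they are.

Things in the scene. Friction and masses are not known exactly. Their poses are not given: they have to be found in the camera images.
- station: Handpiece purging stand, fixed, left or right of the valve. Steel base 180 x 90 x 12 mm, two cheek plates, grey rear column 237 mm high with an arm over the platform. Origin: on the worktop below the cam shaft. x to the rear column, y to the side with lever and grip, z up. Shaft along y, 75 mm up. Column, arm, platform within 26 mm of the plane y = 0, cheeks 34 mm, base 45 mm.
- cam_lever (a joint): Lever angle, rad: 0 = level, pointing along the stand's -x (forward, roughly to the robot); grows as it swings up; 1.571 = straight up, eccentric at its highest lift (15.6 mm); beyond, the platform sinks again; stop at 2.2. Starts at 0.1 to 0.5. A return spring with friction pulls it down to about 0.5 when let go (3 to 7 N at the grip near the top).
- cam_grip (a point): Grip point on the handgrip: round black bar, 16 mm thick, parallel to the shaft, sideways from the lever's end. In the stand's frame x = -0.100 cos(a), y = 0.092, z = 0.075 + 0.100 sin(a), a = lever angle. Free bar from y = 0.054 to 0.125; lever arm y = 0.044 to 0.054. Can be pinched from above, fingers before and behind the bar, which can turn between them. Its y is along the bar.
- platform (a joint): Rise of the platform on the eccentric, m: 0 at lever angle 0, most, 0.0156, with the lever straight up. The platform is a 54 x 50 mm steel plate with a slender nozzle on it, pushed up to the rubber seal under the arm at the top of the lift.
- valve: Air valve, fixed: steel foot plate 80 x 80 mm, brass valve body, horizontal steel pipe 136 mm long, 40 mm up, along the valve's own y. Nothing but the handle and its stem is higher than 66 mm. Origin: on the worktop below the handle's axis; z up.
- valve_handle (a joint): Valve opening, rad: 0 = shut, handle square across the pipe (along the valve's x); turns anticlockwise seen from above to 1.571 = fully open, along the pipe. Half open = 0.785 (45 degrees to the pipe). Starts between 0 and 0.3. Stays where it is left (light friction, 0.07 N m).
- valve_grip (a point): Middle of the valve's black T-handle: a bar 80 mm long, 13 mm wide, 20 mm high; on the vertical axis of turning, at mid-height of the bar, 93 mm above the worktop. x is along the bar and turns with it.
- bur_block: Bystander, loose, to be left alone: aluminium block of short drill bits, 75 x 32 x 28 mm. Origin under its centre.
- steel_bowl: Bystander, loose, to be left alone: small steel bowl, 84 mm across, 32 mm high. Origin under its centre.
- bur_jar: Bystander, loose, to be left alone: small glass jar with white lid, 38 mm across, 50 mm high. Origin under its centre.
- oil_bottle: Bystander, loose, to be left alone: white oil bottle, 48 mm across, 130 mm high. Origin under its centre.
- rinse_cup: Bystander, loose, to be left alone: clear plastic cup, 70 mm across, 75 mm high. Origin under its centre.
- clean_brush: Bystander, loose, to be left alone: white cleaning brush 170 mm long, lying. Origin under its centre.
- wipe_box: Bystander, loose, to be left alone: cardboard box 100 x 70 x 50 mm. Origin under its centre.
Things that resemble listed ones, but are neither listed nor needed, are in the scene too. What is shaped like the valve but orange is not meant.

How it is judged:
On the way, in this order (a step that is already met when the one before it is completed fails the run):
1. the valve is half open while the cam lever is still down (value of joint valve_handle between 0.635 and 0.935 rad and value of joint cam_lever below 1 rad), for 0.3 s.
2. the lever is held by the gripper at the top of its lift (value of joint cam_lever between 1.421 and 1.721 rad and contact force between cam_lever and the fingers above 1 N), for 0.3 s.
At the end, for the whole second after the job is handed in: The lever stands still within 0.15 rad of straight up (1.571), the platform is raised more than 14.5 mm, the gripper's fingers hold the lever (over 1 N), and the valve is still within 0.15 rad of half open (0.785) (all of step 2 and value of joint valve_handle between 0.635 and 0.935 rad and value of joint platform above 0.0145 m and velocity of joint cam_lever between -0.1 and 0.1 rad/s); the arm keeps its last pose, push and grip.
It fails at once if a bystander was moved more than 40 mm (distance of any of bur_block, steel_bowl, bur_jar, oil_bottle, rinse_cup, clean_brush, wipe_box from where it was at the start of the episode above 0.04 m).
It also fails if it takes over 64 s, if anything falls off the work surface, if the arm or the gripper's body presses on something with over 40 N, if the wrist force passes 120 N, or if a joint passes its speed limit or range.

## Robot

A 6-joint arm with a two-finger parallel gripper is mounted at the origin on the work surface. World frame = base frame: x ahead of the robot, y to its left, z up, the work surface at z = 0. Lengths are in m, angles in rad, forces in N, time in s.
With the tool pointing down it reaches from about 0.375 to 0.9 m from the base axis. Payload 3.1 kg.
Tool frame: the origin (TCP) lies between the finger pads; the fingertips stand 19 mm ahead of it and the grasp point (between the pads) is the TCP; z points along the fingers, y is the line along which they close (so a half turn about z gives the same grasp; the last joint's range is limited). The gripper opens to 87 mm and grips with 3 to 60 N. Pads are 19 mm wide; open, the fingers measure 117 mm over their backs; the gripper's body (75 mm by 190 mm) begins 51 mm behind the grasp point.
Start: joints at [-1.357, 0.527, 1.433, -0, 1.181, -0.178], TCP at [0.239, -0.578, 0.207] pointing down, gripper open.
Joint ranges: [-3.08, 3.08], [-0.75, 2.2], [0.22, 2.44], [-1.43, 4.57], [0, 2.65], [-2.85, 2.85]. Speed limits (rad/s): [2.79, 2.79, 3.14, 3.14, 3.14, 3.14].

## Interface

Orientations are given as a unit quaternion [x, y, z, w].
In Python, from rig import robot, camera, camera_info, hand_in gives the robot as it stands.
- The arm moves only by the shell command python3 -m handwheel 'ROWS' [FORCE]. ROWS is a JSON object of lists of equal length, an entry for each row: "hand": the opening, from 0 (shut) to 1 (fully open); "translation": the shift along the world's x, y, z in mm, a list of three; "turn": the turn, a rotation vector about the world's x, y, z in rad, a list of three. In form: {"hand": [hand, ...], "translation": [[tx, ty, tz], ...], "turn": [[ax, ay, az], ...]}. A call has 1 to 12 rows; each row is the pose to reach, as a shift and turn from the pose commanded when the call began; what a row does not reach only later rows make up. A row lasts 1/12 s, in which the tool goes at most 41.7 mm and 7.16 degrees, less where a joint would pass 70% of its speed; a pose out of reach is approached as far as the arm can. A call with a gripper value outside its range is refused whole. The fingers move at their own pace and stop on an object; FORCE is the grip in N (left out, the last holds). Time passes only in rows, so rows that repeat a pose let the fingers close. It gives the time, the measured TCP pose, the force, the opening and the grip force at its end, in the units of the state.
- robot.get_obs(): the state, without advancing time (a new reading comes with each control period).
- camera(name): name is "scene" or "side" or "wrist"; returns (picture, depth): 420x560x3 uint8, red, green, blue; 420x560 float32, m along the optical axis (not along the pixel's ray), 0 where there is no reading.
- camera_info(name): a dict with "vertical_fov" (degrees; the focal length in pixels is half the picture's height over the tangent of half this angle, whatever the lens; pixels are square), "cx", "cy" (the principal point, pixels), "k1" (the pictures are not rectified: a ray, as slopes to the right and down, at radius r is drawn at 1 + k1 r^2 times it, then the intrinsics apply), "world_from_camera" (4x4, takes a point from camera to world coordinates). Camera axes: x right, y down, z forward; pixel columns grow to the right and rows downward; lengths in m; the calibration is good to about 2 mm. A picture is of the moment at which its call begins: read the wrist's pose just before it. camera_info takes no time and is no camera call; for the wrist camera it gives the pose at the moment of the call.
- hand_in(): hands the job in; it is judged then, once.
The state is a dict: "time": time; "q": joint angles; "joint_velocities": joint speeds; "joint_torque": joint torques, N m; "position": TCP position; "tool_rot": TCP orientation; "ft_force": force on the tool from outside, world axes, zero at the start; "moment": the same for the moment, N m; "grip_width": finger opening in m; "grip_force": force on a finger pad.
Only numpy, scipy, OpenCV 4.12 (cv2) and the standard library are available. Lean on these libraries where they do the work, as an engineer would, in place of code of your own. Each camera call takes 0.05 s, during which the arm holds its last target. There are 200 camera calls.

## Working session

There is one attempt and no reset: what is moved stays moved. The work goes in short steps, Python scripts to look and compute and a shell command to move; the robot and the scene stay as the last step left them, time stands still between calls to the robot, and variables do not carry over. Pictures are saved under pics/ and viewed, at most 10 in all, crops included, and the job is handed in when it is done.

```bash
mkdir -p pics
cat > h.py <<'E'
import numpy as np, cv2
from rig import robot, camera, camera_info, hand_in
def grab(n):
    i=camera_info(n); p,d=camera(n); return p,d,i
def cloud(d,i):
    H,W=d.shape; f=H/2/np.tan(np.radians(i["vertical_fov"])/2)
    u,v=np.meshgrid(np.arange(W),np.arange(H)); 
    x=(u-i["cx"])/f; y=(v-i["cy"])/f; a,b=x.copy(),y.copy()
    for _ in range(20):
        s=1+i["k1"]*(a*a+b*b); a,b=x/s,y/s
    P=np.stack([a*d,b*d,d],-1); T=np.array(i["world_from_camera"])
    Q=P@T[:3,:3].T+T[:3,3]; Q[d<=0]=np.nan; return Q
E
python3 - <<'E'
from h import *
for n in("scene","side"):
    p,d,i=grab(n); np.savez(f"{n}.npz",p=p,d=d,Q=cloud(d,i)); cv2.imwrite(f"pics/{n}.png",p[:,:,::-1]); print(n,np.round(i["world_from_camera"],2).tolist())
print(robot.get_obs())
E
```

```text
scene [[0.81, 0.42, -0.4, 1.21], [0.58, -0.61, 0.54, -0.84], [-0.02, -0.67, -0.74, 1.22], [0.0, 0.0, 0.0, 1.0]]
side [[-0.88, -0.37, 0.31, 0.17], [-0.48, 0.68, -0.55, 0.77], [-0.0, -0.63, -0.77, 1.18], [0.0, 0.0, 0.0, 1.0]]
{'time': 0.1, 'q': array([-1.35752972e+00,  5.28379026e-01,  1.43376190e+00, -4.51986853e-05,
        1.18140386e+00, -1.78487129e-01]), 'joint_velocities': array([-0.00071455, -0.00269699, -0.00355606,  0.00049071, -0.00084205,
       -0.00036799]), 'joint_torque': array([ 2.07163116e-04, -4.40985775e+01, -1.77150965e+01,  6.34917570e-02,
        5.33690164e-02, -4.99962380e-05]), 'position': array([ 0.23850576, -0.5769604 ,  0.20646984]), 'tool_rot': array([ 9.80875243e-01,  1.94635053e-01, -3.78687125e-05, -9.75556438e-04]), 'ft_force': array([ 0.62778744,  0.35030683, -0.14621328]), 'moment': array([-0.04625155,  0.01827195,  0.02274615]), 'grip_force': 0.0, 'grip_width': 0.0873072151281073}
```

View pics/scene.png

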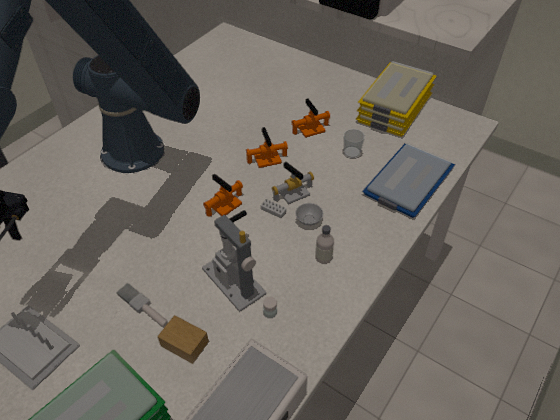

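View pics/side.png

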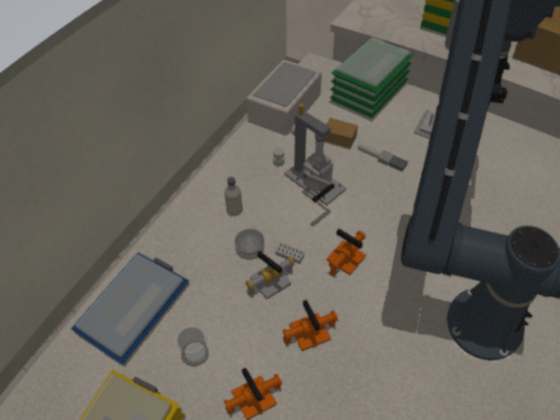

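The scene picture shows the brass valve at (293,185), with its handle at about (295,170). The stand is at (235,265) and its grip at (237,216). In the side picture the valve handle is at (268,263) and the black grip at (323,192). Orange decoys surround the valve.

Run:
```python
from h import *
def bar(n,x0,x1,y0,y1,z0,z1,dark=70):
    f=np.load(n+".npz"); p=f["p"][y0:y1,x0:x1]; Q=f["Q"][y0:y1,x0:x1]
    m=(p.max(-1)<dark)&(Q[...,2]>z0)&(Q[...,2]<z1); X=Q[m]
    if len(X)<5: print(n,"few",len(X)); return
    (c,s,a)=cv2.minAreaRect(X[:,:2].astype(np.float32))
    u,sv,vt=np.linalg.svd(X-X.mean(0)); 
    print(n,len(X),"mean",X.mean(0).round(4),"dir",vt[0].round(3),"ang",np.degrees(np.arctan2(vt[0][1],vt[0][0])).round(1),"rect",np.round(c,4),np.round(s,4),"z",X[:,2].min().round(3),X[:,2].max().round(3))
print("valve"); bar("side",252,288,246,280,.075,.115); bar("scene",278,306,158,184,.075,.115)
print("grip"); bar("side",308,338,180,204,.05,.16); bar("scene",226,250,206,226,.05,.16)
f=np.load("scene.npz");Q=f["Q"]; g=np.load("side.npz")["Q"]
# base plate & column top
for n,q,b in(("scene",Q,(200,270,215,310)),("side",g,(280,350,95,210))):
    R=q[b[2]:b[3],b[0]:b[1]].reshape(-1,3)
    for nm,lo,hi in(("base",.009,.0145),("top",.215,.25)):
        X=R[(R[:,2]>lo)&(R[:,2]<hi)]
        if len(X)>10: print(n,nm,len(X),[np.round(t,3) for t in cv2.minAreaRect(X[:,:2].astype(np.float32))])
# valve body/pipe
for n,q,b in(("scene",Q,(265,322,160,205)),("side",g,(240,300,245,300))):
    R=q[b[2]:b[3],b[0]:b[1]].reshape(-1,3); X=R[(R[:,2]>.035)&(R[:,2]<.06)]
    u,sv,vt=np.linalg.svd(X-X.mean(0)); print(n,"pipe",len(X),X.mean(0).round(3),vt[0].round(3),[np.round(t,3) for t in cv2.minAreaRect(X[:,:2].astype(np.float32))])
```

```text
valve
side 188 mean [0.5545 0.1538 0.1   ] dir [-0.974  0.224 -0.034] ang 167.0 rect [0.556  0.1524] [0.0135 0.0812] z 0.08 0.108
scene 136 mean [0.556  0.1445 0.0972] dir [ 0.975 -0.221 -0.018] ang -12.8 rect [0.5544 0.1464] [0.0168 0.0798] z 0.077 0.109
grip
side 176 mean [ 0.542  -0.119   0.1064] dir [-0.344  0.885  0.314] ang 111.2 rect [ 0.5698 -0.1282] [0.0808 0.1029] z 0.051 0.118
scene 85 mean [ 0.5403 -0.1024  0.1089] dir [-0.254 -0.965  0.07 ] ang -104.8 rect [ 0.5389 -0.1024] [0.0509 0.0162] z 0.096 0.117
scene base 693 [array([ 0.612, -0.226]), array([0.09 , 0.182]), np.float64(74.584)]
scene top 599 [array([ 0.631, -0.232]), array([0.036, 0.114]), np.float64(73.836)]
side base 464 [array([ 0.685, -0.361]), array([0.228, 0.536]), np.float64(27.089)]
side top 494 [array([ 0.633, -0.228]), array([0.039, 0.115]), np.float64(73.967)]
scene pipe 313 [0.556 0.141 0.048] [-0.443 -0.896  0.006] [array([0.566, 0.131]), array([0.128, 0.129]), np.float64(36.086)]
side pipe 431 [0.555 0.158 0.049] [-0.432 -0.902 -0.003] [array([0.593, 0.135]), array([0.139, 0.117]), np.float64(65.675)]
```

```bash
python3 -m handwheel '{"hand":[1,1,1,1,1,1,1,1,1,1,1,1],"translation":[[0,0,40],[0,0,80],[10,25,93],[25,60,93],[40,97,93],[56,134,93],[72,171,93],[88,208,93],[104,245,93],[120,282,93],[136,319,93],[152,356,93]],"turn":[[0,0,0],[0,0,0],[0,0,-0.06],[0,0,-0.12],[0,0,-0.18],[0,0,-0.24],[0,0,-0.3],[0,0,-0.36],[0,0,-0.42],[0,0,-0.48],[0,0,-0.54],[0,0,-0.6]]}' 20
python3 -m handwheel '{"hand":[1,1,1,1,1,1,1,1,1,1,1,1],"translation":[[16,37,0],[32,74,0],[48,111,0],[64,148,0],[80,185,0],[96,222,0],[112,259,0],[128,296,0],[144,333,0],[164,371,0],[164,371,0],[164,371,0]],"turn":[[0,0,0],[0,0,0],[0,0,0],[0,0,0],[0,0,0],[0,0,0],[0,0,0],[0,0,0],[0,0,0],[0,0,0],[0,0,0],[0,0,0]]}'
python3 - <<'E'
from h import *
p,d,i=grab("wrist"); np.savez("wrist.npz",p=p,d=d,Q=cloud(d,i)); cv2.imwrite("pics/w1.png",p[:,:,::-1])
o=robot.get_obs(); print(o["position"],o["tool_rot"],np.round(i["world_from_camera"],3).tolist())
E
```

```text
time: 1.1
position: [0.3907, -0.2195, 0.3001]
tool_rot: [0.994, -0.106, -0.0, -0.0]
ft_force: [1.1, 0.6, 0.2]
grip_width: 0.0872
grip_force: 0.0
time: 2.1
position: [0.5547, 0.1514, 0.2994]
tool_rot: [0.995, -0.102, -0.001, 0.0]
ft_force: [-0.7, 0.0, -0.1]
grip_width: 0.0869
grip_force: 0.0
[0.55404085 0.14986904 0.29945452] [ 9.94689174e-01 -1.02918107e-01 -1.02478867e-03  5.10900246e-04] [[-0.203, -0.942, -0.267, 0.628], [-0.979, 0.195, 0.055, 0.135], [0.0, 0.272, -0.962, 0.477], [0.0, 0.0, 0.0, 1.0]]
```

View pics/w1.png

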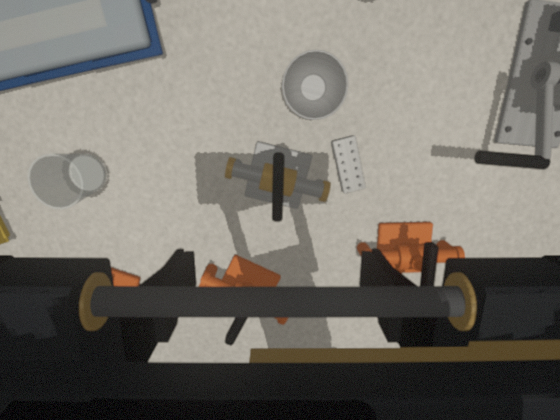

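The wrist view shows the valve handle at (278,187) and the pipe from (230,168) to (328,191). The lever's grip bar is at (512,159), at the right edge. I'll refine all three from here.

Run:
```python
from h import *
f=np.load("wrist.npz"); p,Q=f["p"],f["Q"]
def fit(nm,b,z0,z1,dark=999):
    q=Q[b[2]:b[3],b[0]:b[1]]; c=p[b[2]:b[3],b[0]:b[1]]
    X=q[(c.max(-1)<dark)&(q[...,2]>z0)&(q[...,2]<z1)]; r=cv2.minAreaRect(X[:,:2].astype(np.float32))
    v=np.linalg.svd(X[:,:2]-X[:,:2].mean(0))[2][0]
    print(nm,len(X),X.mean(0).round(4),"ang",np.degrees(np.arctan2(v[1],v[0])).round(1),[np.round(t,4) for t in r], np.percentile(X[:,2],95).round(4))
fit("handle",(262,295,145,228),.085,.12,60)
fit("pipe",(220,335,150,205),.035,.066)
fit("grip",(472,552,146,170),.07,.16,70)
fit("base",(495,560,0,150),.007,.017)
```

```text
handle 664 [0.5588 0.1486 0.103 ] ang 167.0 [array([0.5564, 0.1492]), array([0.0117, 0.0769]), np.float64(76.6865)] 0.1045
pipe 1778 [0.5568 0.1493 0.0507] ang -115.5 [array([0.5557, 0.1504]), array([0.1378, 0.0356]), np.float64(64.6161)] 0.058
grip 855 [ 0.537  -0.1097  0.1116] ang 73.9 [array([ 0.5364, -0.1127]), array([0.0807, 0.0139]), np.float64(74.1242)] 0.1139
base 4245 [ 0.6174 -0.2022  0.0124] ang 170.3 [array([ 0.6144, -0.2223]), array([0.0911, 0.1801]), np.float64(74.945)] 0.0146
```

```bash
python3 -m handwheel '{"hand":[1,1,1,1,1,1,1,1,0,0,0,0],"translation":[[2,0,-36],[2,0,-72],[2,0,-108],[2,0,-144],[2,0,-170],[2,0,-190],[2,0,-204],[2,0,-204],[2,0,-204],[2,0,-204],[2,0,-204],[2,0,-204]],"turn":[[0,0,-0.02],[0,0,-0.02],[0,0,-0.02],[0,0,-0.02],[0,0,-0.02],[0,0,-0.02],[0,0,-0.02],[0,0,-0.02],[0,0,-0.02],[0,0,-0.02],[0,0,-0.02],[0,0,-0.02]]}' 15
python3 -m handwheel '{"hand":[0,0,0],"translation":[[0,0,0],[0,0,0],[0,0,0]],"turn":[[0,0,0],[0,0,0],[0,0,0]]}'
```

```text
time: 3.15
position: [0.5576, 0.1492, 0.0978]
tool_rot: [0.993, -0.114, 0.001, -0.0]
ft_force: [0.8, -0.1, -0.8]
grip_width: 0.0682
grip_force: 0.0
time: 3.4
position: [0.5569, 0.1495, 0.0968]
tool_rot: [0.994, -0.114, 0.0, -0.0]
ft_force: [0.6, -0.1, 0.4]
grip_width: 0.0479
grip_force: 0.0
```

```bash
python3 -m handwheel '{"hand":[0,0,0,0,0,0,0,0],"translation":[[0,0,0],[0,0,0],[0,0,0],[0,0,0],[0,0,0],[0,0,0],[0,0,0],[0,0,0]],"turn":[[0,0,0],[0,0,0],[0,0,0],[0,0,0],[0,0,0],[0,0,0],[0,0,0],[0,0,0]]}'
```

```text
time: 4.07
position: [0.5567, 0.1494, 0.0963]
tool_rot: [0.993, -0.114, -0.0, 0.0]
ft_force: [-0.3, 0.2, 0.6]
grip_width: 0.0016
grip_force: 0.0
```

Run:
```python
from h import *
a,d,i=grab("side"); Q=cloud(d,i); b,d2,i2=grab("wrist"); np.savez("w2.npz",p=b,Q=cloud(d2,i2))
A=cv2.resize(a[200:340,180:380],None,fx=2.8,fy=2.8); B=cv2.resize(b,(520,390))
A=cv2.resize(A,(280*2,392))[:390,:]
cv2.imwrite("pics/c2.png",np.hstack([A[:,:280*2-280+0] if 0 else cv2.resize(A,(400,280)),cv2.resize(b,(374,280))])[:,:,::-1]); print(robot.get_obs()["position"])
```

```text
[0.5566865  0.14939468 0.09634977]
```

View pics/c2.png

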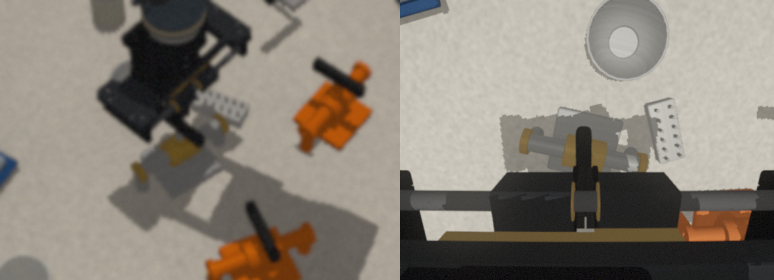

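The side crop shows the gripper over the valve. In the wrist crop the fingers at (585,200) seem to straddle the handle, but the width reads about 0. I'll check the geometry with depth.

Run:
```python
from h import *
f=np.load("w2.npz"); p,Q=f["p"],f["Q"]
for v in range(190,350,8):
    print(v,[(u,*np.round(Q[v,u]*1000).tolist()) if Q[v,u,0]==Q[v,u,0] else None for u in (262,278,292)])
o=robot.get_obs();print(o["grip_width"],o["grip_force"],o["q"])
```

```text
190 [(262, 581.0, 155.0, 13.0), (278, 593.0, 139.0, 91.0), (292, 575.0, 131.0, 13.0)]
198 [(262, 574.0, 156.0, 12.0), (278, 592.0, 139.0, 103.0), (292, 569.0, 133.0, 13.0)]
206 [(262, 576.0, 154.0, 45.0), (278, 587.0, 140.0, 103.0), (292, 563.0, 134.0, 13.0)]
214 [(262, 572.0, 155.0, 53.0), (278, 583.0, 141.0, 102.0), (292, 566.0, 135.0, 47.0)]
222 [(262, 567.0, 156.0, 55.0), (278, 579.0, 142.0, 103.0), (292, 562.0, 136.0, 53.0)]
230 [(262, 562.0, 157.0, 57.0), (278, 575.0, 143.0, 104.0), (292, 557.0, 137.0, 56.0)]
238 [(262, 560.0, 157.0, 67.0), (278, 570.0, 144.0, 103.0), (292, 552.0, 139.0, 58.0)]
246 [(262, 554.0, 159.0, 67.0), (278, 565.0, 145.0, 102.0), (292, 546.0, 140.0, 58.0)]
254 [(262, 569.0, 153.0, 119.0), (278, 561.0, 146.0, 104.0), (292, 566.0, 138.0, 120.0)]
262 [(262, 569.0, 152.0, 129.0), (278, 556.0, 147.0, 103.0), (292, 566.0, 139.0, 130.0)]
270 [(262, 569.0, 152.0, 137.0), (278, 552.0, 149.0, 103.0), (292, 567.0, 139.0, 139.0)]
278 [(262, 569.0, 151.0, 146.0), (278, 547.0, 150.0, 103.0), (292, 567.0, 139.0, 147.0)]
286 [(262, 587.0, 145.0, 189.0), (278, 542.0, 151.0, 103.0), (292, 566.0, 140.0, 153.0)]
294 [(262, 589.0, 144.0, 198.0), (278, 588.0, 140.0, 198.0), (292, 587.0, 137.0, 197.0)]
302 [(262, 588.0, 145.0, 199.0), (278, 586.0, 141.0, 199.0), (292, 586.0, 137.0, 199.0)]
310 [(262, 586.0, 145.0, 200.0), (278, 585.0, 141.0, 199.0), (292, 584.0, 138.0, 199.0)]
318 [(262, 568.0, 151.0, 174.0), (278, 522.0, 155.0, 103.0), (292, 561.0, 141.0, 167.0)]
326 [(262, 566.0, 151.0, 175.0), (278, 449.0, 172.0, 1.0), (292, 558.0, 142.0, 168.0)]
334 [(262, 563.0, 152.0, 176.0), (278, 440.0, 174.0, 0.0), (292, 555.0, 143.0, 169.0)]
342 [(262, 560.0, 152.0, 176.0), (278, 431.0, 176.0, -0.0), (292, 552.0, 143.0, 169.0)]
0.000724847427888769 0.0 [ 6.83988440e-02  6.11990677e-01  1.65378746e+00 -6.80499402e-06
  8.75796944e-01  1.86737474e+00]
```

Run:
```python
import cv2; from h import *
p=np.load("w2.npz")["p"]; cv2.imwrite("pics/w2c.png",cv2.resize(p[170:360,190:370],None,fx=3,fy=3,interpolation=cv2.INTER_CUBIC)[:,:,::-1].clip(0,255))
```

```text
(no output)
```

View pics/w2c.png

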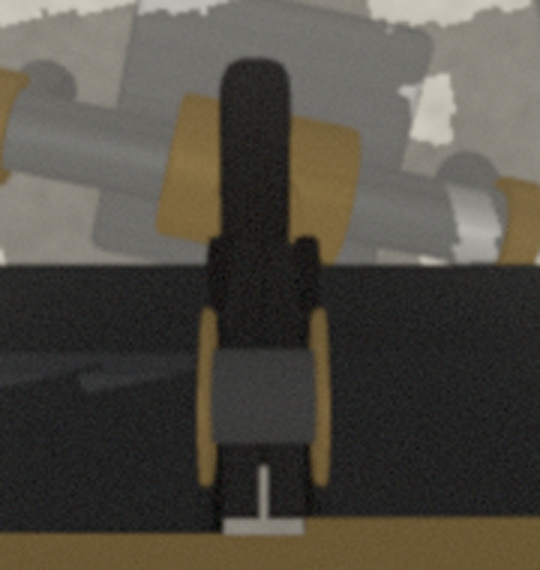

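The fingers do straddle the bar: its top is visible between them, right through the grasp point. That makes the width reading doubtful, so I'll turn the handle and check by camera.

```bash
python3 -m handwheel '{"hand":[0,0,0,0,0,0,0,0,0,0,0],"translation":[[0,0,0],[0,0,0],[0,0,0],[0,0,0],[0,0,0],[0,0,0],[0,0,0],[0,0,0],[0,0,0],[0,0,0],[0,0,0]],"turn":[[0,0,0],[0,0,0.06],[0,0,0.12],[0,0,0.19],[0,0,0.26],[0,0,0.33],[0,0,0.4],[0,0,0.47],[0,0,0.53],[0,0,0.57],[0,0,0.57]]}' 15
python3 - <<'E'
from h import *
b,d2,i2=grab("wrist"); Q=cloud(d2,i2); m=(b.max(-1)<60)&(abs(Q[...,2]-.100)<.007)&(np.hypot(Q[...,0]-.556,Q[...,1]-.149)<.05); m[250:]=0
X=Q[m][:,:2]; v=np.linalg.svd(X-X.mean(0))[2][0]; print(len(X),X.mean(0),np.degrees(np.arctan2(v[1],v[0])))
m=(Q[...,2]>.035)&(Q[...,2]<.066)&(np.hypot(Q[...,0]-.556,Q[...,1]-.149)<.08);X=Q[m][:,:2]
print(cv2.minAreaRect(X.astype(np.float32)), robot.get_obs())
E
```

```text
time: 5.08
position: [0.5566, 0.1494, 0.0963]
tool_rot: [0.985, 0.17, -0.0, 0.0]
ft_force: [-0.3, -0.0, -0.6]
grip_width: 0.0008
grip_force: 0.0
1391 [0.57917655 0.14585754] 162.7625264058678
((0.5609511733055115, 0.1624884009361267), (0.11147867143154144, 0.035835493355989456), 64.3267822265625) {'time': 5.1333, 'q': array([6.84006775e-02, 6.11999127e-01, 1.65385213e+00, 1.70410097e-05,
       8.75804150e-01, 1.29830096e+00]), 'joint_velocities': array([ 0.00144117, -0.00074586, -0.00166516, -0.00024695, -0.00042776,
        0.0130968 ]), 'joint_torque': array([ 8.78916500e-03, -4.27485752e+01, -1.27266946e+01,  4.24137432e-02,
       -6.11886685e-02, -8.55105137e-02]), 'position': array([0.55663949, 0.14939839, 0.09633026]), 'tool_rot': array([ 9.85509796e-01,  1.69618517e-01, -3.05460042e-05, -9.70630325e-06]), 'ft_force': array([-0.48481766,  0.13199029,  1.2377893 ]), 'moment': array([0.02011814, 0.00147147, 0.01590535]), 'grip_force': 0.0, 'grip_width': 0.0004462473497148408}
```

Run:
```python
from h import *
b,_,_=grab("wrist"); s,_,_=grab("scene")
cv2.imwrite("pics/c3.png",np.hstack([cv2.resize(b,(400,300)),cv2.resize(s[130:220,230:350],(400,300),interpolation=cv2.INTER_CUBIC)])[:,:,::-1])
```

```text
(no output)
```

View pics/c3.png

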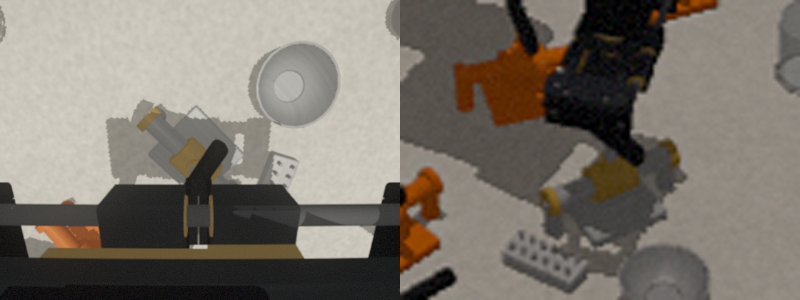

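The wrist crop shows the handle, from (213,148) to (197,185), still at its old angle while the fingers turned. They seem to be clear above it. I'll check the fingertip height with depth from all cameras.

Run:
```python
from h import *
c=robot.get_obs()["position"][:2]
for n in("scene","side","wrist"):
    b,d,i=grab(n); Q=cloud(d,i); m=(np.hypot(Q[...,0]-c[0],Q[...,1]-c[1])<.03)&(Q[...,2]>.06); X=Q[m]
    h,e=np.histogram(X[:,2],np.arange(.06,.2,.008)); print(n,list(zip((e[:-1]*1000).round().astype(int).tolist(),h.tolist())))
    for z in (.108,.114,.12,.126,.132):
        Y=X[(abs(X[:,2]-z)<.003)]
        if len(Y)>3: print("  ",z,len(Y),np.round((Y[:,:2].min(0)-c)*1000),np.round((Y[:,:2].max(0)-c)*1000))
```

```text
scene [(60, 23), (68, 9), (76, 4), (84, 22), (92, 20), (100, 17), (108, 1), (116, 0), (124, 0), (132, 0), (140, 0), (148, 0), (156, 0), (164, 0), (172, 0), (180, 0), (188, 2)]
side [(60, 11), (68, 0), (76, 0), (84, 0), (92, 1), (100, 2), (108, 0), (116, 0), (124, 0), (132, 0), (140, 0), (148, 0), (156, 0), (164, 0), (172, 0), (180, 0), (188, 0)]
wrist [(60, 221), (68, 29), (76, 18), (84, 74), (92, 156), (100, 909), (108, 116), (116, 227), (124, 255), (132, 292), (140, 235), (148, 96), (156, 625), (164, 57), (172, 58), (180, 63), (188, 43)]
   0.108 4 [10. -6.] [26. -1.]
   0.114 134 [ 7. -7.] [14. 10.]
   0.12 179 [ 7. -7.] [14. 11.]
   0.126 188 [ 7. -6.] [14. 10.]
   0.132 209 [ 1. -5.] [13.  9.]
```

```bash
python3 -m handwheel '{"hand":[0,0,0,0.3,0.5,0.5,0.5,0.5,0.5,0.5,0.5,0.5],"translation":[[0,0,15],[0,0,30],[0,0,30],[0,0,30],[0,0,30],[0,0,30],[0,0,30],[0,0,30],[0,0,30],[0,0,30],[0,0,30],[0,0,30]],"turn":[[0,0,-0.06],[0,0,-0.12],[0,0,-0.19],[0,0,-0.26],[0,0,-0.33],[0,0,-0.40],[0,0,-0.47],[0,0,-0.53],[0,0,-0.57],[0,0,-0.57],[0,0,-0.57],[0,0,-0.57]]}' 15
python3 - <<'E'
from h import *
b,d,i=grab("wrist"); Q=cloud(d,i); o=robot.get_obs(); print(o["position"],o["grip_width"])
from scipy.spatial.transform import Rotation as R
P=(Q-o["position"])@R.from_quat(o["tool_rot"]).as_matrix()  # tool frame
np.savez("w3.npz",p=b,Q=Q,P=P)
m=(abs(P[...,1])<.06)&(abs(P[...,0])<.03)&(P[...,2]<.035)&(P[...,2]>-.05)
X=P[m]
for z in np.arange(-.05,.035,.006):
    Y=X[abs(X[:,2]-z)<.003]
    print(round(z*1000),len(Y),np.round(np.percentile(Y[:,1],[0,10,50,90,100])*1000) if len(Y) else"",np.round(np.percentile(Y[:,0],[0,50,100])*1000) if len(Y) else"")
cv2.imwrite("pics/w3.png",b[:,:,::-1])
E
```

```text
time: 6.38
position: [0.5567, 0.1494, 0.1263]
tool_rot: [0.994, -0.113, -0.0, 0.0]
ft_force: [0.3, -0.6, -0.1]
grip_width: 0.0427
grip_force: 0.0
[0.55667683 0.14939271 0.12634057] 0.042918966371884706
-50 167 [-31. -29.  23.  33.  35.] [ 9. 11. 12.]
-44 351 [-31. -27. -20.  30.  34.] [ 4. 10. 12.]
-38 348 [-29. -26. -19.  29.  32.] [ 1. 10. 12.]
-32 274 [-29. -26.  23.  30.  32.] [-2. 10. 12.]
-26 283 [-29. -26.  23.  29.  32.] [-6. 10. 12.]
-20 268 [-28. -25.  23.  29.  32.] [-8. 10. 12.]
-14 65 [-28. -25. -20.  27.  31.] [-6. 10. 12.]
-8 0  
-2 0  
4 0  
10 0  
16 0  
22 1533 [-6. -4.  0.  5.  6.] [-30.   2.  30.]
28 225 [-6. -6. -4.  6.  7.] [-30.   6.  30.]
34 0
```

View pics/w3.png

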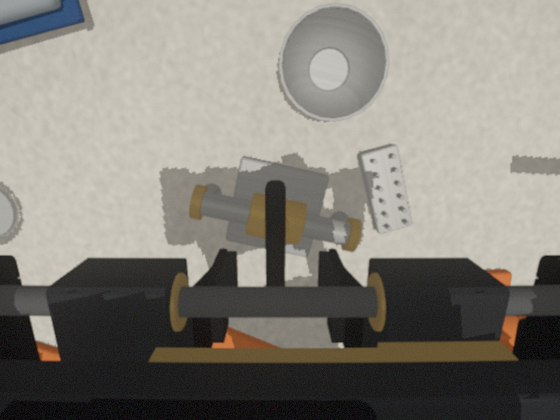

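The picture shows the half-open fingers ending around (228,255) and (333,255), either side of the bar at (276,220). By depth, the fingertips end about 15 mm behind the reported TCP instead of 19 mm ahead. The real grasp point is therefore about 34 mm higher than nominal, so I'll go 34 mm lower than planned.

```bash
python3 -m handwheel '{"hand":[0.5,0.5,0.5,0.5,0,0,0,0,0,0,0,0],"translation":[[0,0,-20],[0,0,-40],[0,0,-56],[0,0,-66],[0,0,-66],[0,0,-66],[0,0,-66],[0,0,-66],[0,0,-66],[0,0,-66],[0,0,-66],[0,0,-66]],"turn":[[0,0,0],[0,0,0],[0,0,0],[0,0,0],[0,0,0],[0,0,0],[0,0,0],[0,0,0],[0,0,0],[0,0,0],[0,0,0],[0,0,0]]}' 15
```

```text
time: 7.43
position: [0.5577, 0.1507, 0.0613]
tool_rot: [0.993, -0.114, 0.001, -0.001]
ft_force: [0.3, 5.2, 2.0]
grip_width: 0.0131
grip_force: 15.0
```

Gripped: the width is 13.1 mm, which matches the bar. Next, the turn.

```bash
python3 -m handwheel '{"hand":[0,0,0,0,0,0,0,0,0,0,0,0],"translation":[[0,0,0],[0,0,0],[0,0,0],[0,0,0],[0,0,0],[0,0,0],[0,0,0],[0,0,0],[0,0,0],[0,0,0],[0,0,0],[0,0,0]],"turn":[[0,0,0.06],[0,0,0.12],[0,0,0.18],[0,0,0.24],[0,0,0.3],[0,0,0.36],[0,0,0.42],[0,0,0.48],[0,0,0.54],[0,0,0.57],[0,0,0.57],[0,0,0.57]]}' 15
python3 -m handwheel '{"hand":[0,0,0,0.5,0.6,0.6,0.6,0.6,0.6,0.6,0.6,0.6],"translation":[[0,0,0],[0,0,0],[0,0,0],[0,0,0],[0,0,0],[0,0,0],[0,0,0],[0,0,20],[0,0,55],[0,0,95],[0,0,135],[0,0,175]],"turn":[[0,0,0],[0,0,0],[0,0,0],[0,0,0],[0,0,0],[0,0,0],[0,0,0],[0,0,0],[0,0,0],[0,0,0],[0,0,0],[0,0,0]]}' 15
python3 - <<'E'
from h import *
b,d,i=grab("wrist"); Q=cloud(d,i); o=robot.get_obs(); print(o["position"],o["tool_rot"])
r=np.hypot(Q[...,0]-.556,Q[...,1]-.149)
for nm,m in(("handle",(r<.045)&(abs(Q[...,2]-.101)<.006)),("pipe",(r<.075)&(Q[...,2]>.035)&(Q[...,2]<.066))):
    X=Q[m][:,:2]; v=np.linalg.svd(X-X.mean(0))[2][0]; print(nm,len(X),X.mean(0).round(3),np.degrees(np.arctan2(v[1],v[0])).round(1),cv2.minAreaRect(X.astype(np.float32)))
E
```

```text
time: 8.43
position: [0.5576, 0.1525, 0.0613]
tool_rot: [0.986, 0.169, 0.002, -0.002]
ft_force: [0.7, 11.9, 1.8]
grip_width: 0.0125
grip_force: 15.0
time: 9.43
position: [0.556, 0.1487, 0.2368]
tool_rot: [0.985, 0.17, -0.001, 0.0]
ft_force: [0.8, 0.5, -0.4]
grip_width: 0.0513
grip_force: 0.0
[0.56148194 0.14935677 0.24577476] [0.98541739 0.16997296 0.00779086 0.00103571]
handle 1062 [0.557 0.15 ] -160.9 ((0.5550286769866943, 0.14940308034420013), (0.08022373914718628, 0.012466558255255222), 19.082836151123047)
pipe 2265 [0.557 0.151] -115.0 ((0.5557652711868286, 0.15003351867198944), (0.13853342831134796, 0.03519229590892792), 64.17874145507812)
```

The valve is at 45° (handle 19.1°, pipe 64.2°). Next, the lever.

```bash
python3 -m handwheel '{"hand":[0.6,0.6,0.6,0.6,0.6,0.6,0.6,0.6,0.6,0.6,0.6,0.6],"translation":[[-2,-25,0],[-4,-50,0],[-6,-75,0],[-8,-100,0],[-10,-125,0],[-12,-150,0],[-14,-180,0],[-16,-210,0],[-18,-240,0],[-18,-255,0],[-18,-255,0],[-18,-255,0]],"turn":[[0,0,0.1],[0,0,0.2],[0,0,0.3],[0,0,0.4],[0,0,0.5],[0,0,0.6],[0,0,0.7],[0,0,0.8],[0,0,0.9],[0,0,0.958],[0,0,0.958],[0,0,0.958]]}' 30
python3 - <<'E'
from h import *
b,d,i=grab("wrist"); Q=cloud(d,i); o=robot.get_obs(); print(o["position"],o["tool_rot"])
np.savez("w4.npz",p=b,Q=Q)
m=(b.max(-1)<75)&(Q[...,2]>.085)&(Q[...,2]<.13)&(np.hypot(Q[...,0]-.538,Q[...,1]+.1127)<.06)
X=Q[m]; v=np.linalg.svd(X[:,:2]-X[:,:2].mean(0))[2][0]; print(len(X),np.degrees(np.arctan2(v[1],v[0])),cv2.minAreaRect(X[:,:2].astype(np.float32)),np.percentile(X[:,2],[5,50,95]))
cv2.imwrite("pics/w4.png",b[:,:,::-1])
E
```

```text
time: 10.48
position: [0.5382, -0.1064, 0.2349]
tool_rot: [0.797, 0.604, -0.0, -0.001]
ft_force: [-0.1, 0.7, -0.2]
grip_width: 0.0521
grip_force: 0.0
[ 0.53811959 -0.10547564  0.23497256] [ 7.96825172e-01  6.04209572e-01 -1.47065247e-04 -6.44672175e-04]
1179 -106.53311223170984 ((0.5355619192123413, -0.1127767264842987), (0.07807354629039764, 0.013906304724514484), 74.5420913696289) [0.10910519 0.11206875 0.11380844]
```

View pics/w4.png

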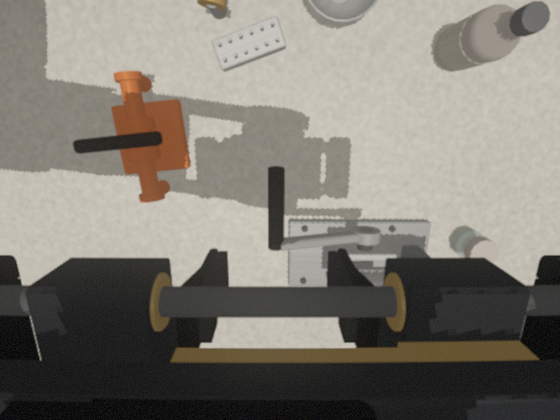

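The bar is at (276,208), centred between the fingers, and its position agrees with the earlier measurement to within 1 mm. Descending and gripping.

```bash
python3 -m handwheel '{"hand":[0.6,0.6,0.6,0.6,0.6,0.6,0,0,0,0,0,0],"translation":[[0,0,-35],[0,0,-70],[0,0,-105],[0,0,-135],[0,0,-155],[0,0,-163],[0,0,-163],[0,0,-163],[0,0,-163],[0,0,-163],[0,0,-163],[0,0,-163]],"turn":[[0,0,0],[0,0,0],[0,0,0],[0,0,0],[0,0,0],[0,0,0],[0,0,0],[0,0,0],[0,0,0],[0,0,0],[0,0,0],[0,0,0]]}' 30
python3 -m handwheel '{"hand":[0,0,0],"translation":[[0,0,0],[0,0,0],[0,0,0]],"turn":[[0,0,0],[0,0,0],[0,0,0]]}'
```

```text
time: 11.53
position: [0.5391, -0.1058, 0.0735]
tool_rot: [0.796, 0.605, 0.0, 0.001]
ft_force: [-5.3, 1.5, 2.6]
grip_width: 0.0199
grip_force: 3.8
time: 11.78
position: [0.5365, -0.105, 0.0723]
tool_rot: [0.796, 0.605, -0.001, -0.002]
ft_force: [-6.0, 0.8, 3.3]
grip_width: 0.0154
grip_force: 30.0
```

```bash
python3 -m handwheel '{"hand":[0,0,0,0,0,0,0,0,0,0],"translation":[[2,-1,6],[5,-1,12],[8,-2,19],[12,-3,25],[16,-5,31],[21,-6,37],[26,-7,42],[32,-9,47],[32,-9,47],[32,-9,47]],"turn":[[0,0,0],[0,0,0],[0,0,0],[0,0,0],[0,0,0],[0,0,0],[0,0,0],[0,0,0],[0,0,0],[0,0,0]]}' 30
```

```text
time: 12.62
position: [0.5618, -0.1121, 0.1193]
tool_rot: [0.796, 0.606, -0.006, -0.008]
ft_force: [-17.7, 1.8, 12.1]
grip_width: 0.0151
grip_force: 30.0
```

```bash
python3 -m handwheel '{"hand":[0,0,0,0,0,0],"translation":[[2,0,8],[8,-2,14],[14,-4,18],[21,-6,21],[21,-6,21],[21,-6,21]],"turn":[[0,0,0],[0,0,0],[0,0,0],[0,0,0],[0,0,0],[0,0,0]]}' 30
```

```text
time: 13.12
position: [0.5885, -0.1199, 0.1408]
tool_rot: [0.796, 0.605, -0.003, -0.003]
ft_force: [-9.7, 0.8, 4.9]
grip_width: 0.0152
grip_force: 30.0
```

```bash
python3 -m handwheel '{"hand":[0,0,0,0,0,0,0,0,0,0],"translation":[[6,-2,3],[13,-3,6],[20,-5,8],[27,-7,9],[33,-9,9],[40,-11,9],[40,-11,9],[40,-11,9],[40,-11,9],[40,-11,9]],"turn":[[0,0,0],[0,0,0],[0,0,0],[0,0,0],[0,0,0],[0,0,0],[0,0,0],[0,0,0],[0,0,0],[0,0,0]]}' 30
python3 - <<'E'
from h import *
o=robot.get_obs(); print(o["position"])
out=[]
for n in("scene","side","wrist"):
    b,d,i=grab(n); Q=cloud(d,i); np.savez("f_"+n,p=b,Q=Q); out.append(cv2.resize(b,(400,300)) if n=="wrist" else cv2.resize(b[180:300,170:330] if n=="scene" else b[90:210,240:400],(400,300)))
cv2.imwrite("pics/f.png",np.vstack([np.hstack(out[:2]),np.hstack([out[2],out[2]*0])])[:,:,::-1])
E
```

```text
time: 13.95
position: [0.6305, -0.132, 0.151]
tool_rot: [0.796, 0.605, -0.001, -0.001]
ft_force: [-7.3, -0.6, 6.8]
grip_width: 0.0153
grip_force: 30.0
[ 0.63050236 -0.13197241  0.15096208]
```

View pics/f.png

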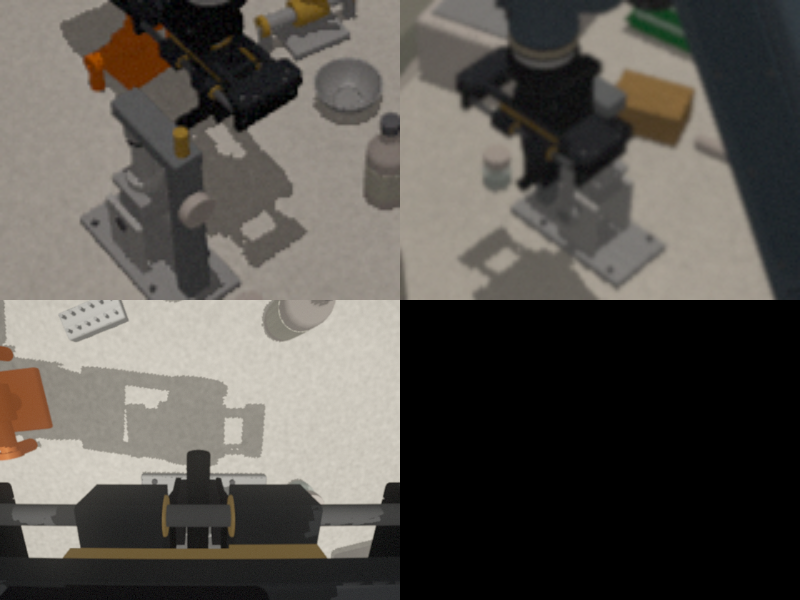

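The wrist view (lower left) shows the bar held between the fingers, with its end at (198,460). The scene view shows the platform raised under the arm. I'll check the angle by a circle fit and the bar's depth.

Run:
```python
from h import *
from scipy.optimize import least_squares
x=np.array([.963,-.269]); P=np.array([[.5365,-.105,.0723],[.5618,-.1121,.1193],[.5885,-.1199,.1408],[.6305,-.132,.151]])
s=P[:,:2]@x; z=P[:,2]
r=least_squares(lambda c:np.hypot(s-c[0],z-c[1])-.1,[s[-1],.05]); c=r.x; print(c,r.fun*1e3,"angles",np.arctan2(z-c[1],c[0]-s))
o=np.array([.6053,-.2197]); f=np.load("f_wrist.npz"); Q=f["Q"]; b=f["p"]
rel=Q[...,:2]-o; S=rel@x; Y=rel@np.array([.269,.963])
m=(b.max(-1)<75)&(Y>.104)&(Y<.13)&(abs(S)<.03)&(Q[...,2]>.15)&(Q[...,2]<.2)
print(m.sum(),"bar stand x",np.percentile(S[m],[2,50,98]),"z",np.percentile(Q[...,2][m],[5,50,95]),"shaft by o:",o@x)
ob=robot.get_obs();print(ob["position"],ob["ft_force"],ob["joint_velocities"].round(3),ob["grip_force"])
r=np.load("f_scene.npz")["Q"]
```

```text
[0.6430057  0.05078165] [ 0.44325698 -0.72574726  0.20823159  0.21888334] angles [0.21590747 0.76175515 1.1159145  1.5675414 ]
1344 bar stand x [-0.00592773  0.00119543  0.00835102] z [0.17653098 0.18205325 0.18378759] shaft by o: 0.6420031999999999
[ 0.63051347 -0.13198461  0.15097315] [-8.37410165  0.74728545  5.70376287] [ 0.002 -0.001  0.001  0.001  0.001  0.001] 30.005705952644348
```

```bash
python3 -m handwheel '{"hand":[0,0,0,0,0,0],"translation":[[0,0,0],[0,0,0],[0,0,0],[0,0,0],[0,0,0],[0,0,0]],"turn":[[0,0,0],[0,0,0],[0,0,0],[0,0,0],[0,0,0],[0,0,0]]}' 30
python3 -c "
from rig import hand_in
print(hand_in())"
```

```text
time: 14.6
position: [0.6305, -0.132, 0.151]
tool_rot: [0.796, 0.605, -0.001, -0.001]
ft_force: [-6.6, 0.7, 6.6]
grip_width: 0.0153
grip_force: 30.0
the job is handed in; nothing more can be done
None
```

The job is handed in at 14.6 s: the valve measured 45° (half open) when I released it, and the cam lever is gripped at 30 N at about 1.57 rad, straight up; no verdict was returned, and I did not re-measure the valve or bystanders at the end.

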